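Hang the picked tote on the collection hook and ring

ROBOT

A 7-joint arm with a two-finger parallel gripper is mounted at the origin on a cart in front of the work surface, level with it; the furniture and walls round the work are solid. World frame = base frame: x ahead of the robot, y to its left, z up, the work surface at z = 0. Lengths are in m, angles in rad, forces in N, time in s.
With the tool pointing down it reaches from about 0.425 to 0.925 m from the base axis. Payload 6.8 kg.
Tool frame: the origin (TCP) lies at the very end of the fingers, on their centre line; the grasp point (between the pads) lies 19 mm behind it; z points along the fingers, y is the line along which they close (so a half turn about z gives the same grasp; the last joint's range is limited). The gripper opens to 85 mm and grips with 20 to 120 N. Pads are 22 mm wide; open, the fingers measure 114 mm over their backs; the gripper's body (76 mm by 85 mm) begins 54 mm behind the grasp point. The pads swing forward as they close: fully open they stand 13 mm farther back than shut.
Start: joints at [-1.319, 0.477, 0.022, 1.555, -0.011, 1.109, -0.083], TCP at [0.238, 0.632, 0.231] pointing down, gripper open.
Joint ranges: [-2.96, 2.96], [-0.34, 2.1], [-1.41, 1.46], [0.24, 2.44], [-1.37, 4.51], [0.17, 1.92], [-2.96, 2.96]. Speed limits (rad/s): [2.39, 2.39, 3.14, 3.14, 3.14, 3.14, 3.14].

INTERFACE

Orientations are given as [roll, pitch, yaw] about the fixed x, y, z axes, in that order (R = Rz(yaw) Ry(pitch) Rx(roll)).
In Python, from bench import bot gives the robot as it stands.
- The arm moves only by the shell command python3 -m pendant 'ROWS' [FORCE]. ROWS is JSON, a list of rows, each a list of 5 numbers: the shift along the tool's x, y, z in mm, then the turn about the tool's z in rad, then the opening, from 0 (shut) to 1 (fully open). In form: [[dx, dy, dz, spin, gripper], ...]. A call has 1 to 5 rows; each row is the pose to reach, as a shift and turn from the pose commanded when the call began, along the tool's axes at that moment; what a row does not reach only later rows make up. A row lasts 1/8 s, in which the tool goes at most 62.5 mm and 10.7 degrees, less where a joint would pass 70% of its speed; a pose out of reach is approached as far as the arm can. A call with a gripper value outside its range is refused whole. The fingers move at their own pace and stop on an object; FORCE is the grip in N (left out, the last holds). Time passes only in rows, so rows that repeat a pose let the fingers close. It gives the time, the measured TCP pose, the force, the opening and the grip force at its end, in the units of the state.
- bot.get_obs(): the state, without advancing time (a new reading comes with each control period).
- bot.capture(name): name is "side" or "top" or "wrist"; returns a dict with "pixels" (420x560x3 uint8, red, green, blue), "mtx" (3x3 intrinsics, pixels), "R" (3x3) and "t" (3): a world point X has camera coordinates R X + t; the wrist camera has in their place "mount" (4x4, takes a point from camera to tool coordinates, whose origin is the TCP and whose axes are the flange's). Camera axes: x right, y down, z forward; pixel columns grow to the right and rows downward; lengths in m; the calibration is good to about 2 mm. A picture is of the moment at which its call begins: read the wrist's pose just before it. There is no depth.
- bot.close_job(): hands the job in; it is judged then, once.
The state is a dict: "time_s": time; "joints": joint angles; "joint_vel": joint speeds; "joint_torque": joint torques, N m; "position": TCP position; "ee_rot": TCP orientation; "contact_force": force on the tool from outside, world axes, zero at the start; "moment": the same for the moment, N m; "width": finger opening in m; "finger_force": force on a finger pad.
Only numpy, scipy, OpenCV 4.12 (cv2) and the standard library are available. Lean on these libraries where they do the work, as an engineer would, in place of code of your own. Each camera call takes 0.05 s, during which the arm holds its last target. There are 200 camera calls.

TASK

The small tote with the straight pipe coupling in it is ready for collection: hang it by its handle on the hook of the stand, coupling still inside, then press the bell's plunger fully down to call the fitter. The hook's rod telescopes and may stand at any height, so feel for it before you bring the tote in; lower the tote gently, do not press hard on the hook and do not let go before the hook carries it. Leave the other tote and everything else where they are.

Things in the scene. Friction and masses are not known exactly. Their poses are not given: they have to be found in the camera images.
- tote: the tote to hang: loose open grey steel box, 74 (x) x 100 (y) x 50 mm high, walls 3 mm, about 0.25 kg, with the straight coupling in it and a rigid flat-strip handle over it. Origin: centre of its underside; z up
- tote_handle (a point): middle of the tote's handle bar, on the bar's axis, 120 mm above the tote's underside. The handle is a rigid bow of flat steel strip in the tote's y-z plane: a straight level bar along the tote's y, 90 mm long inside, 8 mm thick (x) and 12 mm high (z), with an upright at each end. The opening between bar and box rim is 64 mm high. The middle of the bar must stay free for the hook
- coupling: white straight pipe coupling, a tube 27 mm in diameter and 50 mm long, lying loose in the tote along its own y; origin at the centre of its underside. It tells this tote from the other
- tote_other: the other tote, same shape and size as the tote, with a pipe elbow in it; to be left alone. Origin and axes as for the tote
- elbow: grey pipe elbow 60 x 60 x 30 mm lying in the other tote; origin at the centre of its underside
- hook_stand: fixed stand; origin on the table at the axis of its upright, z up. Foot plate 10 mm thick, x -90 to +40 mm, y +-60 mm. A tube (20 mm thick; black collar 28 mm thick, top at 197 mm) carries a clamped telescopic rod of 10 mm round bar that ends in a hook pointing to the stand's -x, in its x-z plane. The rod's height is not reported; it does not slip under 40 N
- hook_low (a point): the lowest place where the upper surface of the hook's saddle can be: fixed to the stand at x = -65 mm, y = 0, z = 235 mm. The true saddle is 0 to 50 mm straight above it. From the saddle the hook rises 10 mm to x = -40 mm and runs level to the upright; in front it rises 8 mm to x = -88 mm, then to the upturned end at x = -96 mm, 24 mm above the saddle and the highest part of the stand
- bell_top (a point): top centre of the bell's plunger, a steel button 20 mm in diameter standing 62 mm above the table when up, on a fixed desk bell (steel dome 74 mm in diameter, 46 mm high, on a black base of 80 mm)
- bell_plunger (a joint): travel of the bell's plunger in m: 0 up, 0.006 pressed down to its stop; its spring takes 1.5 N at first and 4.5 N at the stop and lifts it again
- spray_can: bystander: spray can 58 mm in diameter, 150 mm high, upright; origin at the centre of its underside
- tape_measure: bystander: tape measure 36 x 82 x 65 mm high; origin at the centre of its underside
- tape_roll: bystander: flat roll of adhesive tape 70 mm in diameter, 18 mm high; origin at the centre of its underside

How it is judged:
By the outcome, as a careful person would: the job done as asked, in the order asked, and still so for the second after the job is handed in, with the robot touching nothing.
It also fails if it takes over 64 s, if anything falls off the work surface, if the arm or the gripper's body presses on something with over 40 N, if the wrist force passes 120 N, or if a joint passes its speed limit or range.

## Working session

There is one attempt and no reset: what is moved stays moved. The work goes in short steps, Python scripts to look and compute and a shell command to move; the robot and the scene stay as the last step left them, time stands still between calls to the robot, and variables do not carry over. Pictures are saved under pics/ and viewed, at most 14 in all, crops included, and the job is handed in when it is done.

```bash
mkdir -p pics; ls; python3 - <<'E'
from bench import bot
import cv2,pickle
o=bot.get_obs();print(o)
d={}
for n in("side","top","wrist"):
    c=bot.capture(n);d[n]=c;cv2.imwrite(f"pics/{n}0.png",c["pixels"][:,:,::-1])
    print(n,{k:v for k,v in c.items() if k!="pixels"})
d['obs']=o
pickle.dump(d,open("c0.pkl","wb"))
E
```

```text
pics
{'time_s': 0.0, 'joints': array([-1.31910187,  0.47782953,  0.02234848,  1.55646341, -0.01153555,
        1.10932145, -0.08312247]), 'joint_vel': array([ 7.92819148e-04,  4.21886066e-04, -2.74379138e-04, -1.02879462e-03,
        9.87987552e-04,  6.03650101e-04,  2.67253403e-05]), 'joint_torque': array([ 2.72472889e-04, -5.96447682e+01,  1.60764076e+00, -2.81199396e+01,
        1.25049221e-02,  9.05635301e-03,  2.01999927e-05]), 'position': array([0.2374517 , 0.63120554, 0.23030111]), 'ee_rot': array([-3.13970226e+00,  1.14581148e-04,  2.78177368e+00]), 'contact_force': array([ 0.11920386, -0.09052288,  0.7595266 ]), 'moment': array([-0.01811583, -0.04167799,  0.01494885]), 'finger_force': 0.0, 'width': 0.08525434453604112}
side {'mtx': array([[425.57761578,   0.        , 270.89225853],
       [  0.        , 425.57761578, 207.03650308],
       [  0.        ,   0.        ,   1.        ]]), 'R': array([[-0.82622447,  0.56333352,  0.00291061],
       [ 0.49611734,  0.73006871, -0.46996516],
       [-0.26687207, -0.38685271, -0.88268016]]), 't': array([ 0.35405192, -0.28666231,  1.31
[... 197 characters left out ...]
7078, -0.99923326, -0.02884775],
       [-0.99115991,  0.02998803, -0.12923915],
       [ 0.13000514,  0.02517167, -0.99119375]]), 't': array([0.1757932 , 0.54361418, 1.06923253])}
wrist {'mtx': array([[292.30409565,   0.        , 281.17849817],
       [  0.        , 292.30409565, 210.11293036],
       [  0.        ,   0.        ,   1.        ]]), 'mount': array([[ 2.70190003e-04, -9.58319545e-01, -2.85698401e-01,
         7.25139628e-02],
       [ 9.99999473e-01, -2.41810456e-05,  1.02682769e-03,
        -1.38949092e-03],
       [-9.90937529e-04, -2.85698528e-01,  9.58319033e-01,
        -1.43489448e-01],
       [ 0.00000000e+00,  0.00000000e+00,  0.00000000e+00,
         1.00000000e+00]])}
```

View pics/side0.png

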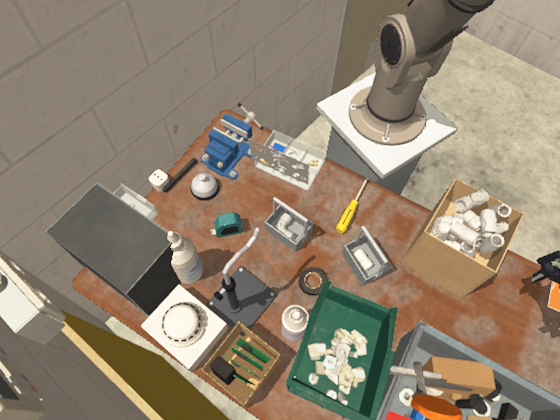

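View pics/top0.png

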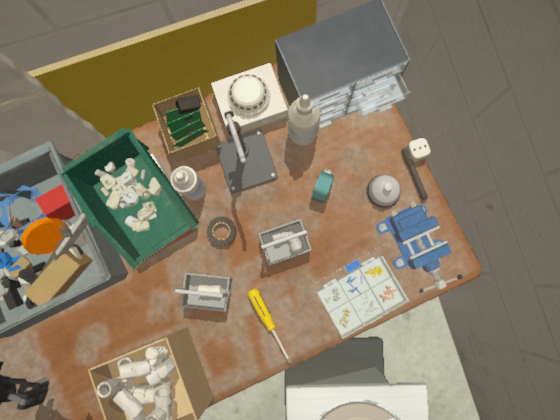

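The side view shows two totes: at (290,228), which looks like the elbow, and at (365,255), which looks like the straight coupling. The hook is at (240,255) and the bell at (205,185). In the top view the totes are at (285,243) and (207,290), the hook at (237,135) and the bell at (385,190). I'll zoom in next.

```bash
python3 - <<'E'
import pickle,cv2,numpy as np
d=pickle.load(open("c0.pkl","rb"))
s=d["side"]["pixels"][:,:,::-1];t=d["top"]["pixels"][:,:,::-1]
r=lambda im,x,y:cv2.resize(im[y:y+75,x:x+100],None,fx=4,fy=4,interpolation=cv2.INTER_CUBIC)
im=np.vstack([np.hstack([r(t,160,255),r(t,190,100)]),np.hstack([r(s,325,220),r(s,185,220)])])
cv2.imwrite("pics/z1.png",im)
im=np.vstack([np.hstack([r(t,240,205),r(t,335,155)]),np.hstack([r(s,240,190),r(s,155,150)])])
cv2.imwrite("pics/z2.png",im)
E
```

```text
(no output)
```

View pics/z1.png

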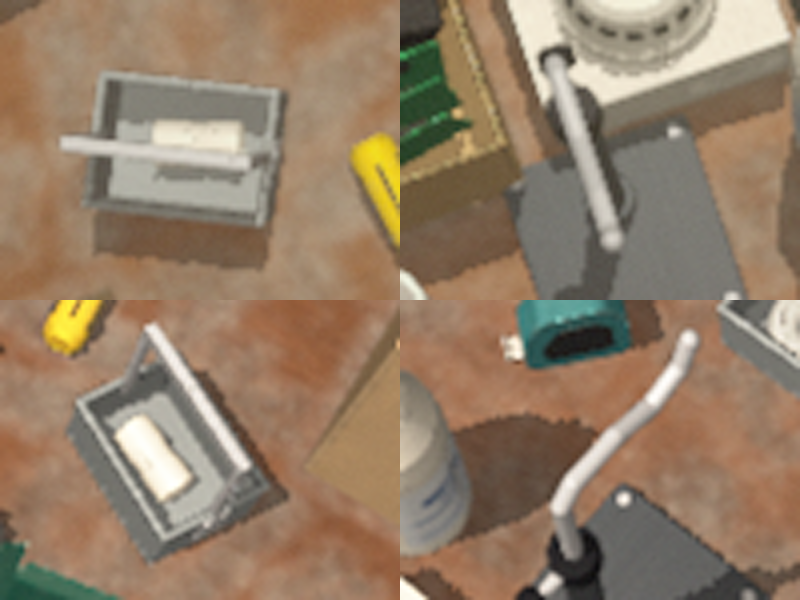

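View pics/z2.png

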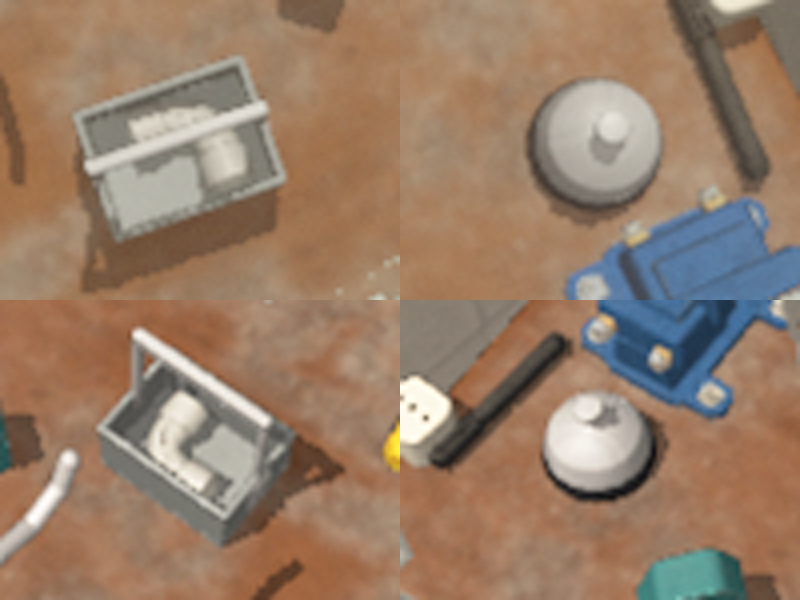

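The straight coupling lies in the tote at top (207,290), side (365,255). The elbow is in the other tote. Next I'll triangulate the handle ends, hook features and bell plunger.

```bash
cat > h.py <<'E'
import pickle,cv2,numpy as np
from scipy.spatial.transform import Rotation as Ro
d=pickle.load(open("c0.pkl","rb"))
P=lambda c:c["mtx"]@np.c_[c["R"],c["t"]]
def tri(Pa,a,Pb,b):
    X=cv2.triangulatePoints(Pa,Pb,np.array(a,float).reshape(2,1),np.array(b,float).reshape(2,1))[:,0];X=X[:3]/X[3]
    e=[np.linalg.norm((q:=M@np.r_[X,1])[:2]/q[2]-p) for M,p in((Pa,a),(Pb,b))]
    return X,e
def onz(M,p,z):  # pixel -> plane z
    A=np.c_[M[:,:2],-np.r_[p,1]];return np.linalg.solve(A,-(M[:,2]*z+M[:,3]))[:2]
def wP(c,pos,rpy):
    T=np.eye(4);T[:3,:3]=Ro.from_euler("xyz",rpy).as_matrix();T[:3,3]=pos
    return c["mtx"]@np.linalg.inv(T@c["mount"])[:3]
pt,ps=P(d["top"]),P(d["side"])
E
python3 - <<'E'
from h import *
np.set_printoptions(precision=4,suppress=True)
for n,a,b in [("handle+y",(175.5,290.75),(386.25,262)),("handle-y",(222,295),(363,227)),("tip",(243,160),(257.5,229.5)),("rodtop",(230,116),(225,270)),("saddle",(240,148),(248.7,243.7)),("bell",(387.5,186.75),(202.5,177))]:
    print(n,*tri(pt,a,ps,b))
# foot plate corners in top (z=.01): fronts
for n,p in [("foot bolt",(190+(675-400)/4,100+132/4)),("bolt",(190+(732-400)/4,100+297/4)),("colc197",None)]:
    if p: print(n,onz(pt,p,.012))
print("collar top",onz(pt,(233.75,127.5),.197),onz(ps,(228.75,280),.197))
for n,ps_ in [("spray",(185,180)),("taperoll",(222,232))]: print(n,onz(pt,ps_,.1))
# box rim corners top, z=.05
for p in [(102,73),(283,90),(265,226),(86,205)]: print("rim",onz(pt,(160+p[0]/4,255+p[1]/4),.05))
for p in [(75,404),(148,352),(268,488),(153,560)]: print("rims",onz(ps,(325+p[0]/4,220+(p[1]-300)/4),.05))
E
```

```text
handle+y [0.3764 0.3832 0.119 ] [np.float64(0.40886392688332407), np.float64(0.4829452346836346)]
handle-y [0.3644 0.2857 0.1193] [np.float64(0.9106127212864011), np.float64(1.0279590055048342)]
tip [0.612  0.2193 0.2861] [np.float64(0.6923254692248226), np.float64(0.8358169670898015)]
rodtop [0.7034 0.2452 0.2625] [np.float64(0.8430201614340648), np.float64(1.0785038597351786)]
saddle [0.6389 0.2269 0.2679] [np.float64(1.075496487056703), np.float64(1.3219109934979005)]
bell [ 0.5946 -0.0845  0.0581] [np.float64(0.7097309124216532), np.float64(0.7667298447334214)]
foot bolt [0.7457 0.207 ]
bolt [0.6429 0.175 ]
collar top [0.7027 0.2452] [0.6996 0.2457]
spray [0.6177 0.3665]
taperoll [0.5    0.2857]
rim [0.4136 0.3769]
rim [0.4014 0.2745]
rim [0.3265 0.2855]
rim [0.3405 0.3859]
rims [0.4033 0.2828]
rims [0.3432 0.281 ]
rims [0.3415 0.3911]
rims [0.4279 0.3865]
```

```bash
cat >> h.py <<'E'
from bench import bot
def go(x,y,z,yaw):
    o=bot.get_obs();p=np.array(o["position"]);w=o["ee_rot"][2];D=np.array([x,y,z])-p
    R=Ro.from_euler("xyz",o["ee_rot"]).as_matrix()
    print("shift mm",np.round(1e3*R.T@D,1),"spin",round((w-yaw+np.pi)%(2*np.pi)-np.pi,3),"| at",p.round(4),"rpy",o["ee_rot"].round(4),"F",o["contact_force"].round(2),"t",o["time_s"],"j",o["joints"].round(2))
E
python3 -m pendant '[[0,0,-60,0.18,0],[0,0,-120,0.36,0],[0,0,-140,0.54,0],[0,0,-140,0.72,0],[0,0,-140,0.92,0]]' 60
python3 -c "
from h import *
go(.678,.238,.36,1.856)"
```

```text
time_s: 0.78
position: [0.2376, 0.6317, 0.3714]
ee_rot: [-3.141, -0.0, 1.868]
contact_force: [-0.4, -0.4, -0.1]
width: -0.0003
finger_force: 0.0
shift mm [-505.5  305.7   11.3] spin 0.012 | at [0.2376 0.6317 0.3714] rpy [-3.1415e+00 -1.0000e-04  1.8682e+00] F [-0.4  -0.45 -0.08] t 0.775 j [-1.45  0.4   0.21  1.38 -0.08  1.38 -0.94]
```

```bash

python3 -m pendant '[[-50,30,0,0,0],[-100,60,0,0,0],[-150,91,0,0,0],[-200,121,0,0,0],[-250,151,0,0,0]]'
python3 -m pendant '[[-50,30,0,0,0],[-100,60,0,0,0],[-150,91,0,0,0],[-200,121,0,0.01,0],[-250,153,0,0.01,0]]'
python3 -c "
from h import *
go(.678,.238,.30,1.856)"
```

```text
time_s: 1.4
position: [0.4575, 0.4368, 0.3711]
ee_rot: [-3.141, 0.0, 1.874]
contact_force: [1.3, 0.1, -1.3]
width: 0.0002
finger_force: 0.0
time_s: 2.02
position: [0.6782, 0.2444, 0.3711]
ee_rot: [-3.141, -0.0, 1.865]
contact_force: [1.2, 0.4, -0.5]
width: 0.0004
finger_force: 0.0
shift mm [-6.1 -2.  71.1] spin 0.009 | at [0.6782 0.2444 0.3711] rpy [-3.1412e+00 -3.0000e-04  1.8647e+00] F [ 1.18  0.36 -0.47] t 2.025 j [-0.68  0.5   0.41  1.26 -0.2   1.42  0.  ]
```

```bash

python3 -m pendant '[[-6,-2,40,0,0],[-6,-2,66,0,0],[-6,-2,68,0,0],[-6,-2,70,0,0],[-6,-2,70,0,0]]'
python3 -c "
from h import *
go(.678,.238,.30,1.856)"
python3 - <<'E'
from bench import bot
import cv2
c=bot.capture("wrist");cv2.imwrite("pics/w1.png",c["pixels"][:,:,::-1])
E
```

```text
time_s: 2.65
position: [0.6775, 0.2396, 0.3027]
ee_rot: [3.139, -0.0, 1.865]
contact_force: [-0.6, 0.4, 0.2]
width: -0.0
finger_force: 0.0
shift mm [-1.6  0.   2.7] spin 0.009 | at [0.6775 0.2396 0.3027] rpy [ 3.1395e+00 -2.0000e-04  1.8647e+00] F [-0.62  0.38  0.17] t 2.65 j [-0.68  0.52  0.4   1.37 -0.2   1.28  0.02]
```

View pics/w1.png

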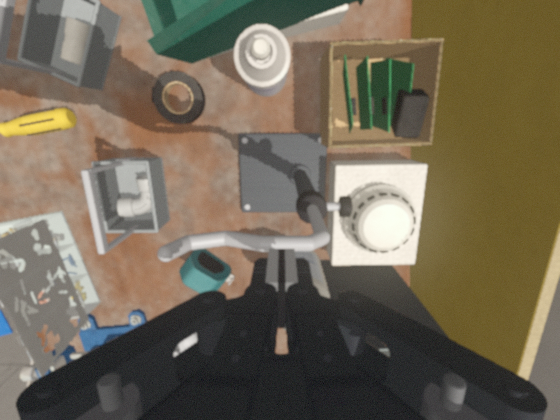

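The wrist view shows the shut fingers just behind the hook's level run: the rod goes along row 242, with the tip at (168,253) and the bend at (325,238). I'll convert these to points.

```bash
python3 - <<'E'
from h import *
o=bot.get_obs();c=bot.capture("wrist");M=wP(c,o["position"],o["ee_rot"])
for p,z in [((168,253),.284),((205,241),.268),((225,241),.266),((283,242),.27),((322,238),.27)]: print(p,onz(M,p,z))
pickle.dump((c,o),open("w1.pkl","wb"))
print(tri(M,(168,251),pt,(243,160)),tri(M,(168,251),ps,(257.5,229.5)))
E
```

```text
(168, 253) [0.61259664 0.21599235]
(205, 241) [0.6299623  0.22244745]
(225, 241) [0.64237176 0.22532449]
(283, 242) [0.67891614 0.23736337]
(322, 238) [0.70227772 0.24733262]
(array([0.6128917 , 0.21847858, 0.2860837 ]), [np.float64(0.05244527740430148), np.float64(0.006424110880636057)]) (array([0.61414224, 0.22461748, 0.29655309]), [np.float64(2.9975710694295286), np.float64(0.4347045214077055)])
```

```bash

python3 -c "
from h import *
c,o=pickle.load(open('w1.pkl','rb'));M=wP(c,o['position'],o['ee_rot'])
a,b=onz(M,(246,207),.012),onz(M,(246,140),.012);print(a,b,np.arctan2(-(b-a)[0],(b-a)[1]))"
python3 -m pendant '[[-1,0,4,0,0],[-1,0,8,0,0],[-1,0,12,0,0],[-1,0,14,0,0],[-1,0,16,0,0]]'
python3 -m pendant '[[0,0,2,0,0],[0,0,4,0,0],[0,0,6,0,0],[0,0,6,0,0]]'
```

```text
[0.64082726 0.17356061] [0.61492396 0.27100318] 0.25982246774243095
time_s: 3.38
position: [0.6773, 0.2382, 0.2851]
ee_rot: [-3.142, 0.0, 1.864]
contact_force: [-0.5, -0.1, 0.5]
width: 0.0005
finger_force: 0.0
time_s: 3.88
position: [0.6772, 0.2382, 0.2791]
ee_rot: [-3.141, 0.0, 1.864]
contact_force: [-0.0, 0.3, 0.7]
width: 0.0001
finger_force: 0.0
```

```bash

python3 -m pendant '[[0,0,1.5,0,0],[0,0,3,0,0],[0,0,3,0,0]]'
python3 -m pendant '[[0,0,1.5,0,0],[0,0,1.5,0,0]]'
```

```text
time_s: 4.25
position: [0.6774, 0.2383, 0.2772]
ee_rot: [3.141, -0.0, 1.864]
contact_force: [-1.5, -0.1, 5.1]
width: -0.0003
finger_force: 2.4
time_s: 4.5
position: [0.6776, 0.2382, 0.2771]
ee_rot: [3.14, -0.001, 1.864]
contact_force: [-4.6, -1.4, 11.2]
width: 0.0
finger_force: 5.4
```

Contact at z = 0.2775 on the level run, so the saddle is at about 0.2675, which agrees with the 0.268 from triangulation. Next I'll back off and go to the tote.

```bash

python3 -m pendant '[[0,0,-50,0,0],[0,0,-90,0,0],[0,0,-90,0,0]]'
python3 -c "
from h import *
go(.3736,.3643,.36,1.451)"
```

```text
time_s: 4.88
position: [0.679, 0.2383, 0.369]
ee_rot: [3.134, -0.001, 1.864]
contact_force: [0.1, 0.1, -0.4]
width: -0.0001
finger_force: 0.0
shift mm [ 208.9 -256.     7.2] spin 0.413 | at [0.679  0.2383 0.369 ] rpy [ 3.1345e+00 -6.0000e-04  1.8641e+00] F [ 0.15  0.15 -0.42] t 4.875 j [-0.68  0.49  0.41  1.27 -0.19  1.41  0.01]
```

```bash

python3 -m pendant '[[35,-43,0,0.08,0.5],[70,-86,0,0.16,0.5],[105,-128,0,0.24,0.5],[140,-171,0,0.32,0.5],[175,-213,0,0.41,0.5]]'
python3 -c "
from h import *
go(.3736,.3643,.22,1.451)"
```

```text
time_s: 5.5
position: [0.4206, 0.3445, 0.3638]
ee_rot: [-3.141, 0.001, 1.452]
contact_force: [-0.0, 0.7, 0.2]
width: 0.0427
finger_force: 0.0
shift mm [ 14.2 -48.9 143.8] spin 0.001 | at [0.4206 0.3445 0.3638] rpy [-3.1409e+00  9.0000e-04  1.4519e+00] F [-0.04  0.74  0.23] t 5.5 j [-1.15  0.16  0.4   1.71 -0.06  1.29 -0.85]
```

```bash

python3 -m pendant '[[14,-49,20,0,0.5],[14,-49,70,0,0.5],[14,-49,120,0,0.5],[14,-49,144,0,0.5],[14,-49,144,0,0.5]]'
python3 - <<'E'
from h import *
go(.3736,.3643,.101,1.451)
o=bot.get_obs();c=bot.capture("wrist");pickle.dump((c,o),open("w2.pkl","wb"));cv2.imwrite("pics/w2.png",c["pixels"][:,:,::-1])
E
```

```text
time_s: 6.12
position: [0.3744, 0.3623, 0.2184]
ee_rot: [-3.139, 0.005, 1.454]
contact_force: [-0.2, -0.5, 0.7]
width: 0.0426
finger_force: 0.0
shift mm [  2.5  -0.7 117.4] spin 0.003 | at [0.3744 0.3623 0.2184] rpy [-3.1391  0.0048  1.4544] F [-0.17 -0.48  0.68] t 6.125 j [-1.19  0.24  0.35  1.95 -0.1   0.97 -0.9 ]
```

View pics/w2.png

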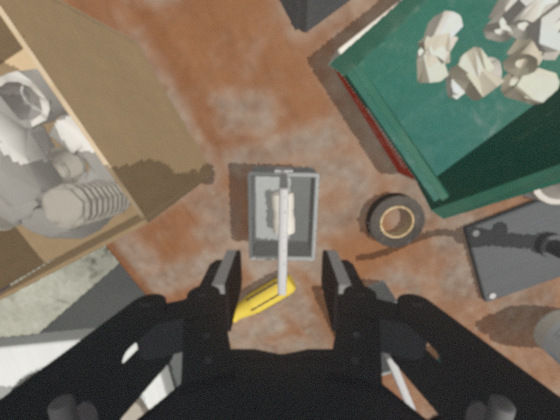

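The bar runs along column 283 from (285,176) to (282,294), centred between the fingers, with the coupling beside it. I'll check it against the other views.

```bash
python3 - <<'E'
from h import *
c,o=pickle.load(open("w2.pkl","rb"));M=wP(c,o["position"],o["ee_rot"])
a,b=(284.5,176),(282,294)
A,B=onz(M,a,.126),onz(M,b,.126);m=(A+B)/2;y=(A-B)/np.linalg.norm(A-B)
print(A,B,m,np.linalg.norm(A-B),np.arctan2(y[1],y[0]))
print(tri(M,a,ps,(386.25,262)),tri(M,b,ps,(363,227)))
g=m+.030*y;go(*g,.101,np.arctan2(y[1],y[0]))
E
```

```text
[0.38026418 0.3915605 ] [0.36560514 0.28271119] [0.37293466 0.33713585] 0.10983195744836681 1.4369289717624643
(array([0.37998632, 0.38724447, 0.12776386]), [np.float64(5.666163693660003), np.float64(0.9511558039257987)]) (array([0.36804366, 0.28985232, 0.13328172]), [np.float64(3.174288371614305), np.float64(0.5908097419896854)])
shift mm [  4.1   1.3 119.1] spin 0.017 | at [0.3753 0.3632 0.2201] rpy [-3.1407e+00  1.9000e-03  1.4542e+00] F [-0.24 -0.1   0.61] t 6.175 j [-1.19  0.24  0.35  1.95 -0.1   0.97 -0.9 ]
```

```bash

python3 -m pendant '[[2,1,40,0.015,0.5],[2,1,80,0.015,0.5],[2,1,105,0.015,0.5],[2,1,118,0.015,0.5],[2,1,118,0.015,0.5]]' 100
python3 -m pendant '[[0,0,0,0,0.5],[0,0,0,0,0],[0,0,0,0,0],[0,0,0,0,0],[0,0,0,0,0]]' 100
```

```text
time_s: 6.8
position: [0.3773, 0.3659, 0.1032]
ee_rot: [3.141, -0.0, 1.439]
contact_force: [1.0, 0.0, 0.3]
width: 0.0426
finger_force: 0.0
time_s: 7.42
position: [0.3768, 0.3661, 0.1035]
ee_rot: [-3.141, -0.001, 1.439]
contact_force: [-2.1, -0.8, 6.6]
width: 0.0061
finger_force: 98.1
```

```bash

python3 -m pendant '[[0,0,-10,0,0],[0,0,-20,0,0],[0,0,-40,0,0],[0,0,-40,0,0]]'
python3 - <<'E'
from h import *
go(.6,.3,.3,1.856)
c=bot.capture("side");a=c["pixels"][150:300,290:490,::-1]
w=bot.capture("wrist")["pixels"][100:340,180:380,::-1]
cv2.imwrite("pics/l1.png",np.hstack([cv2.resize(a,(560,420)),cv2.resize(w,(240,420))[:, :]]))
E
```

```text
time_s: 7.92
position: [0.3779, 0.3664, 0.1444]
ee_rot: [3.14, -0.003, 1.439]
contact_force: [1.0, -0.2, -2.7]
width: 0.0058
finger_force: 97.9
shift mm [ -36.2  229.2 -155.3] spin -0.417 | at [0.3779 0.3664 0.1444] rpy [ 3.1399e+00 -3.1000e-03  1.4392e+00] F [ 1.   -0.21 -2.66] t 7.925 j [-1.16  0.35  0.33  2.01 -0.16  0.8  -0.87]
```

View pics/l1.png

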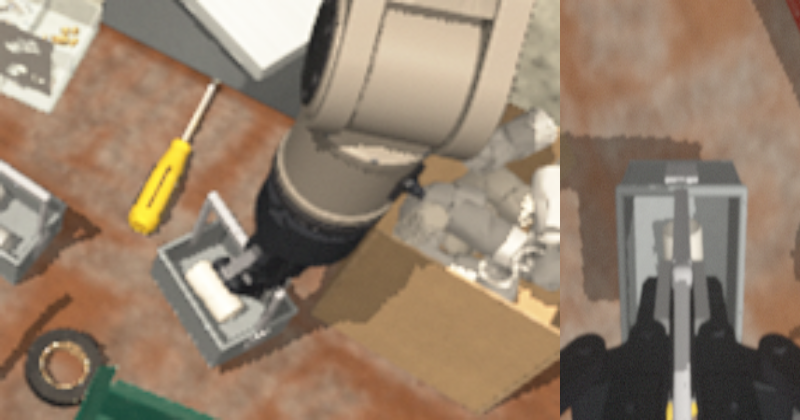

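The tote is lifted level with the coupling inside. The bar's +y end appears at wrist pixel (282,251). From that I'll work out the hand-to-bar offset.

```bash
python3 - <<'E'
from h import *
c,_=pickle.load(open("w2.pkl","rb"));M=c["mtx"]@np.linalg.inv(c["mount"])[:3]
for p in [(282,247),(282.5,251),(282.5,255)]: print(onz(M,p,-.0225)*1e3)
# plan: bar centre at saddle
yaw=.285;up=np.array([.702,.2455]);s=up-.065*np.array([np.cos(yaw),np.sin(yaw)]);print("saddle",s)
E
```

```text
[18.17024916  0.36131092]
[16.21641905  0.58871454]
[14.24580932  0.59179672]
saddle [0.63962199 0.22722477]
```

```bash

python3 -m pendant '[[0,0,-30,0,0],[0,0,-70,0,0],[0,0,-110,0,0],[0,0,-150,0,0],[0,0,-166,0,0]]'
python3 -c "
from h import *
go(.6309,.2570,.31,1.856)"
```

```text
time_s: 8.65
position: [0.3774, 0.366, 0.3101]
ee_rot: [3.141, -0.002, 1.439]
contact_force: [-0.3, 0.2, -2.8]
width: 0.0056
finger_force: 98.1
shift mm [-7.480e+01  2.656e+02  2.000e-01] spin -0.417 | at [0.3774 0.366  0.3101] rpy [ 3.1406e+00 -2.1000e-03  1.4392e+00] F [-0.3   0.2  -2.76] t 8.65 j [-1.22  0.16  0.37  1.83 -0.06  1.16 -0.95]
```

```bash

python3 -m pendant '[[-7,25,0,-0.05,0],[-17,60,0,-0.15,0],[-28,100,0,-0.25,0],[-39,140,0,-0.35,0],[-51,180,0,-0.417,0]]'
python3 -m pendant '[[13,34,0,0,0],[19,54,0,0,0],[25,70,0,0,0],[25,70,0,0,0]]'
python3 -c "
from h import *
go(.6309,.2570,.31,1.856)"
```

```text
time_s: 9.28
position: [0.5491, 0.2907, 0.3066]
ee_rot: [-3.139, 0.001, 1.859]
contact_force: [1.1, 1.0, -1.2]
width: 0.0059
finger_force: 98.1
time_s: 9.78
position: [0.6086, 0.3355, 0.3059]
ee_rot: [-3.138, 0.001, 1.857]
contact_force: [0.3, -0.0, -2.4]
width: 0.006
finger_force: 98.1
shift mm [-81.6  -0.7  -4. ] spin 0.001 | at [0.6086 0.3355 0.3059] rpy [-3.1382e+00  1.3000e-03  1.8568e+00] F [ 0.26 -0.01 -2.45] t 9.775 j [-0.87  0.48  0.41  1.43 -0.19  1.27 -0.15]
```

I noticed the box would land on the hook in a straight descent, so the hook has to enter through the handle opening from the front. I'll back off in front of the tip, align, then slide in at a height where the tip passes between bar and rim.

```bash

python3 -m pendant '[[0,-35,5,0,0],[0,-66,12,0,0],[-40,-66,12,0,0],[-81,-66,12,0,0],[-81,-66,12,0,0]]'
python3 - <<'E'
from h import *
go(.6309,.2570,.293,1.856)
a=bot.capture("side")["pixels"][170:320,190:390,::-1];t=bot.capture("top")["pixels"][90:240,150:350,::-1]
cv2.imwrite("pics/a1.png",np.hstack([cv2.resize(x,(400,300),interpolation=cv2.INTER_CUBIC) for x in(a,t)]))
E
```

```text
time_s: 10.4
position: [0.5687, 0.2331, 0.2964]
ee_rot: [-3.14, 0.002, 1.849]
contact_force: [0.3, 0.1, -2.7]
width: 0.0058
finger_force: 98.1
shift mm [ 5.9 66.3  3.3] spin -0.007 | at [0.5687 0.2331 0.2964] rpy [-3.1405e+00  2.2000e-03  1.8491e+00] F [ 0.35  0.09 -2.72] t 10.4 j [-0.83  0.34  0.44  1.65 -0.15  1.18 -0.07]
```

View pics/a1.png

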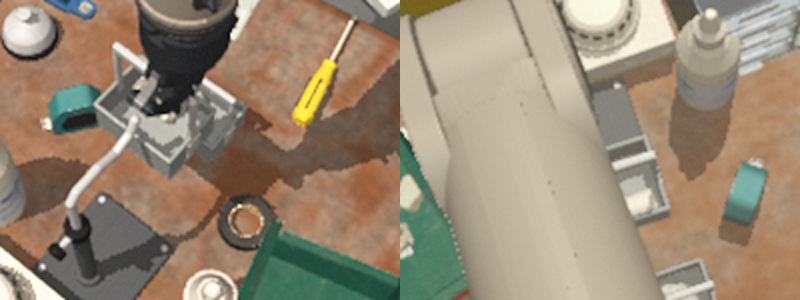

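In the side view, the tip at (140,118) points at the level tote's opening. The handle straddles it, with the gripper on the far (+y) half. Sliding in.

```bash

python3 -m pendant '[[4,0,1,-0.007,0],[6,12,2,-0.007,0],[6,24,2,-0.007,0],[6,36,2,-0.007,0],[6,36,2,-0.007,0]]'
python3 -m pendant '[[0,10,0,0,0],[0,20,0,0,0],[0,30,0,0,0],[0,30,0,0,0]]'
python3 - <<'E'
from h import *
go(.6309,.2570,.257,1.856)
a=bot.capture("side")["pixels"][170:320,190:390,::-1];t=bot.capture("wrist")["pixels"][100:400,80:480,::-1]
cv2.imwrite("pics/a2.png",np.hstack([cv2.resize(x,(400,300),interpolation=cv2.INTER_CUBIC) for x in(a,t)]))
E
```

```text
time_s: 11.12
position: [0.6022, 0.2548, 0.2944]
ee_rot: [3.142, 0.001, 1.863]
contact_force: [-0.6, -0.6, -2.5]
width: 0.006
finger_force: 98.1
time_s: 11.62
position: [0.6306, 0.2635, 0.2945]
ee_rot: [-3.142, 0.0, 1.863]
contact_force: [-0.3, 0.2, -2.1]
width: 0.006
finger_force: 98.1
shift mm [-6.3 -1.5 37.5] spin 0.007 | at [0.6306 0.2635 0.2945] rpy [-3.1416e+00  3.0000e-04  1.8632e+00] F [-0.31  0.22 -2.08] t 11.625 j [-0.78  0.47  0.43  1.48 -0.2   1.24 -0.03]
```

View pics/a2.png

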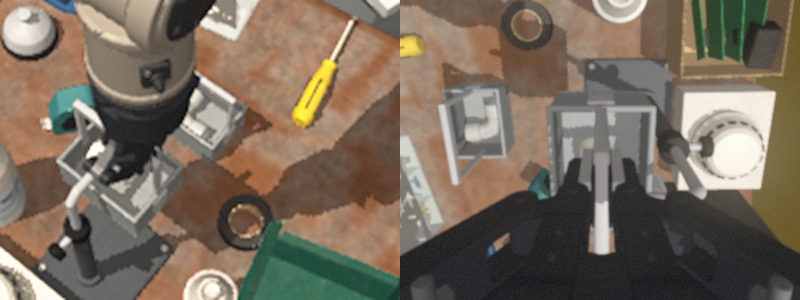

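The hook now passes through the handle opening, with the pads clear of the rod. Lowering gently.

```bash

python3 -m pendant '[[-4,-1,8,0.007,0],[-4,-1,16,0.007,0],[-4,-1,24,0.007,0],[-4,-1,29,0.007,0],[-4,-1,29,0.007,0]]'
python3 -m pendant '[[0,0,2,0,0],[0,0,4,0,0],[0,0,5.5,0,0],[0,0,5.5,0,0]]'
```

```text
time_s: 12.35
position: [0.6298, 0.2593, 0.2652]
ee_rot: [-3.141, 0.0, 1.856]
contact_force: [-0.7, 0.8, -2.2]
width: 0.0062
finger_force: 98.1
time_s: 12.85
position: [0.63, 0.2592, 0.2602]
ee_rot: [-3.141, 0.0, 1.856]
contact_force: [-0.8, -0.5, -1.6]
width: 0.0059
finger_force: 98.1
```

```bash

python3 -m pendant '[[0,0,1,0,0],[0,0,2,0,0],[0,0,2,0,0]]'
python3 -m pendant '[[0,0,1,0,0],[0,0,1,0,0]]'
python3 -m pendant '[[0,0,1,0,0],[0,0,1,0,0]]'
```

```text
time_s: 13.22
position: [0.6304, 0.2593, 0.2586]
ee_rot: [3.141, -0.0, 1.856]
contact_force: [0.6, 0.1, -1.2]
width: 0.0059
finger_force: 98.3
time_s: 13.48
position: [0.6306, 0.2594, 0.258]
ee_rot: [3.14, -0.0, 1.856]
contact_force: [1.0, 1.5, 2.6]
width: 0.0064
finger_force: 98.8
time_s: 13.72
position: [0.6307, 0.2594, 0.2575]
ee_rot: [3.14, -0.0, 1.856]
contact_force: [-0.7, 0.2, 6.5]
width: 0.0057
finger_force: 99.4
```

```bash

python3 -m pendant '[[0,0,-0.8,0,0],[0,0,-0.8,0,0],[0,0,-0.8,0,0]]' 20
python3 -m pendant '[[0,0,0,0,0.08],[0,0,0,0,0.12],[0,0,0,0,0.2],[0,0,0,0,0.4],[0,0,0,0,0.4]]' 20
python3 - <<'E'
from h import *
go(.6309,.2570,.257,1.856)
a=bot.capture("side")["pixels"][170:320,190:390,::-1];t=bot.capture("wrist")["pixels"][100:400,80:480,::-1]
cv2.imwrite("pics/a3.png",np.hstack([cv2.resize(x,(400,300),interpolation=cv2.INTER_CUBIC) for x in(a,t)]))
E
```

```text
time_s: 14.1
position: [0.6306, 0.2594, 0.2577]
ee_rot: [3.14, -0.0, 1.856]
contact_force: [1.3, 0.6, 5.7]
width: 0.0055
finger_force: 99.3
time_s: 14.72
position: [0.6299, 0.2592, 0.2568]
ee_rot: [-3.141, 0.0, 1.856]
contact_force: [0.9, 0.4, -0.2]
width: 0.0342
finger_force: 0.0
shift mm [-2.4  0.3 -0.2] spin 0.0 | at [0.6299 0.2592 0.2568] rpy [-3.1410e+00  1.0000e-04  1.8562e+00] F [ 0.85  0.42 -0.23] t 14.725 j [-0.77  0.49  0.42  1.53 -0.21  1.16 -0.02]
```

View pics/a3.png

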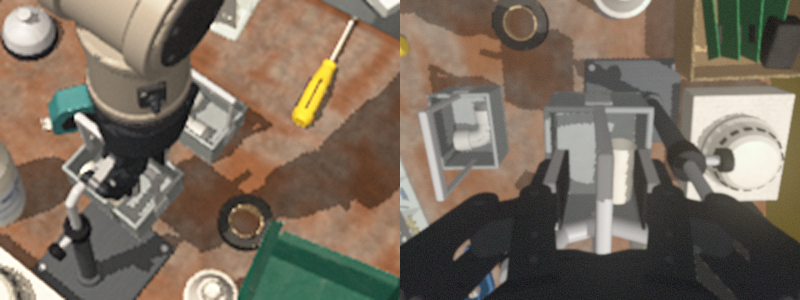

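The tote hangs on the hook with the coupling inside (visible at (620,170)), and the fingers are clear of the bar. Rising now, then on to the bell.

```bash

python3 -m pendant '[[0,0,-10,0,0.4],[0,0,-30,0,0.4],[0,0,-60,0,0.4],[0,0,-100,0,0.4],[0,0,-125,0,0.4]]'
python3 -c "
from h import *
go(.5946,-.0845,.38,1.856)"
```

```text
time_s: 15.45
position: [0.6307, 0.2592, 0.3853]
ee_rot: [3.138, -0.001, 1.856]
contact_force: [0.5, -0.0, -0.3]
width: 0.0343
finger_force: 0.0
shift mm [-319.6 -131.4    4.7] spin -0.0 | at [0.6307 0.2592 0.3853] rpy [ 3.1383e+00 -6.0000e-04  1.8560e+00] F [ 0.5  -0.01 -0.29] t 15.45 j [-0.78  0.42  0.45  1.35 -0.18  1.41 -0.05]
```

```bash

python3 -m pendant '[[-40,-16,0,0,0],[-85,-35,0,0,0],[-130,-53,0,0,0],[-175,-72,0,0,0],[-220,-90,0,0,0]]'
python3 -m pendant '[[-45,-19,0,0,0],[-80,-33,40,0,0],[-80,-33,100,0,0],[-80,-33,160,0,0],[-80,-33,160,0,0]]'
python3 - <<'E'
from h import *
go(.5946,-.0845,.09,1.856)
o=bot.get_obs();c=bot.capture("wrist");pickle.dump((c,o),open("w3.pkl","wb"))
a=bot.capture("side")["pixels"][120:345,110:410,::-1];t=c["pixels"][:,:,::-1]
cv2.imwrite("pics/b1.png",np.hstack([cv2.resize(a,(400,300)),cv2.resize(t,(400,300))]))
E
```

```text
time_s: 16.08
position: [0.6054, 0.0211, 0.3831]
ee_rot: [3.14, -0.0, 1.856]
contact_force: [1.2, -0.9, 0.7]
width: 0.0001
finger_force: 0.0
time_s: 16.7
position: [0.5937, -0.0628, 0.219]
ee_rot: [-3.134, -0.002, 1.856]
contact_force: [-0.7, -0.1, 0.6]
width: -0.0003
finger_force: 0.0
shift mm [-21.3  -4.2 128.9] spin 0.0 | at [ 0.5937 -0.0628  0.219 ] rpy [-3.1337e+00 -2.2000e-03  1.8562e+00] F [-0.67 -0.13  0.56] t 16.7 j [-0.4   0.4   0.53  1.78 -0.23  1.03  0.5 ]
```

View pics/b1.png

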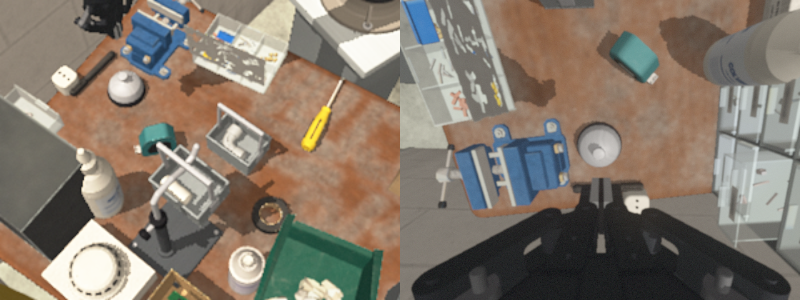

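The side view shows the tote hanging level on the hook with the coupling inside. In the wrist view the plunger is at full-image pixel (281,215). I'll locate it.

```bash
python3 - <<'E'
from h import *
c,o=pickle.load(open("w3.pkl","rb"));M=wP(c,o["position"],o["ee_rot"])
q=M@np.r_[.5946,-.0845,.062,1];print("expected px",q[:2]/q[2])
q=M@np.r_[o["position"],1];print("tcp px",q[:2]/q[2])
im=c["pixels"];g=cv2.cvtColor(im[165:255,235:330],cv2.COLOR_RGB2GRAY);g=cv2.GaussianBlur(g,(3,3),0)
h=cv2.HoughCircles(g,cv2.HOUGH_GRADIENT,1,10,param1=80,param2=12,minRadius=6,maxRadius=14);print((h[0]+[235,165,0]).round(1)[:6] if h is not None else None)
print(onz(M,(281,215),.062),tri(M,(281,215),pt,(387.5,186.75)),tri(M,(281,215),ps,(202.5,177)))
E
```

```text
expected px [277.90162148 213.26376269]
tcp px [282.12825351 261.30769988]
[[279.5 216.5  10. ]]
[ 0.59834726 -0.08543064] (array([ 0.59804229, -0.08803329,  0.04863828]), [np.float64(1.7158265696686836), np.float64(0.30830385321269305)]) (array([ 0.59519167, -0.08260357,  0.0611686 ]), [np.float64(4.001965287710858), np.float64(0.7542645307824745)])
```

```bash
python3 -c "
from h import *
go(.596,-.0855,.075,1.856)"
python3 -m pendant '[[-22,-2,40,0,0],[-22,-2,90,0,0],[-22,-2,130,0,0],[-22,-2,144,0,0],[-22,-2,144,0,0]]'
python3 -m pendant '[[0,0,4,0,0],[0,0,8,0,0],[0,0,12,0,0],[0,0,12,0,0]]'
```

```text
shift mm [-20.5  -8.1 149.2] spin 0.0 | at [ 0.5977 -0.0635  0.2242] rpy [3.1398e+00 8.0000e-04 1.8562e+00] F [ 1.02 -0.17  1.53] t 16.8 j [-0.4   0.39  0.53  1.78 -0.23  1.03  0.5 ]
time_s: 17.42
position: [0.6024, -0.085, 0.0798]
ee_rot: [3.139, 0.001, 1.857]
contact_force: [0.1, 0.5, 0.1]
width: -0.0001
finger_force: 0.0
time_s: 17.92
position: [0.6007, -0.0848, 0.0659]
ee_rot: [-3.141, -0.0, 1.856]
contact_force: [-0.1, 0.7, 0.1]
width: 0.0002
finger_force: 0.0
```

```bash

python3 -m pendant '[[0,-4,0,0,0],[0,-4,2,0,0],[0,-4,4,0,0],[0,-4,6,0,0],[0,-4,6,0,0]]'
python3 -m pendant '[[0,0,2,0,0],[0,0,4,0,0],[0,0,4,0,0]]'
```

```text
time_s: 18.55
position: [0.597, -0.0861, 0.0601]
ee_rot: [-3.141, -0.0, 1.856]
contact_force: [-0.6, -0.7, 2.3]
width: 0.0001
finger_force: 1.2
time_s: 18.92
position: [0.5971, -0.0861, 0.0562]
ee_rot: [3.141, -0.0, 1.856]
contact_force: [-0.8, -0.4, 4.3]
width: -0.0002
finger_force: 2.1
```

```bash

python3 -m pendant '[[0,0,1,0,0],[0,0,2,0,0],[0,0,2,0,0]]'
python3 -m pendant '[[0,0,1,0,0],[0,0,1,0,0],[0,0,1,0,0]]'
```

```text
time_s: 19.3
position: [0.5973, -0.0861, 0.0558]
ee_rot: [3.141, -0.001, 1.856]
contact_force: [-6.2, 1.0, 20.0]
width: 0.0002
finger_force: 9.9
time_s: 19.68
position: [0.5975, -0.0862, 0.0557]
ee_rot: [3.14, -0.001, 1.856]
contact_force: [-9.7, 2.8, 27.0]
width: 0.0
finger_force: 13.6
```

At the stop (z stuck at 0.0557, force 27 N). Retreat and a final check.

```bash

python3 -m pendant '[[0,0,-20,0,0],[0,0,-60,0,0],[0,0,-120,0,0],[0,0,-150,0,0],[0,0,-150,0,0]]'
python3 - <<'E'
from h import *
a=bot.capture("side")["pixels"][120:345,110:410,::-1]
cv2.imwrite("pics/f1.png",cv2.resize(a,(600,450)))
E
```

```text
time_s: 20.3
position: [0.5987, -0.0863, 0.2059]
ee_rot: [3.136, 0.001, 1.856]
contact_force: [0.1, -0.0, -1.0]
width: 0.0002
finger_force: 0.0
```

View pics/f1.png

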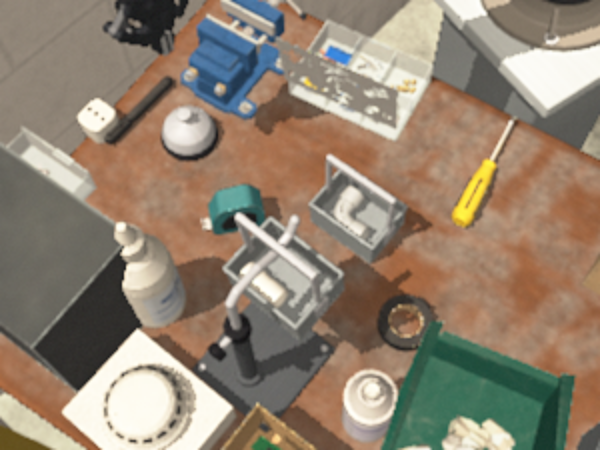

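The tote hangs level on the hook at (280,270) with the coupling inside at (262,283). The other tote and the bystanders haven't moved, and the gripper is clear.

```bash
python3 -c "
from bench import bot
print(bot.close_job())"
```

```text
the job is handed in; nothing more can be done
None
```

The tote hangs on the hook with the coupling inside, the bell was pressed to its stop, and the job was handed in at about 20 s of the 64 s allowed.

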